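# Lock the tilt of the fixation scope with its pin

## Robot

A 6-joint arm with a two-finger parallel gripper is mounted at the origin on a cart in front of the work surface, level with it; the furniture and walls round the work are solid. World frame = base frame: x ahead of the robot, y to its left, z up, the work surface at z = 0. Lengths are in mm, angles in rad, forces in N, time in s.
With the tool pointing down it reaches from about 350 to 775 mm from the base axis. Payload 7.3 kg.
Tool frame: the origin (TCP) lies on the centre line of the jaws, within the pads' length; the fingertips stand finger_overhang ahead of it and the grasp point (between the pads) lies 8 mm behind it (finger_overhang is the distance from the TCP to the fingertips, in mm); z points along the fingers, y is the line along which they close (so a half turn about z gives the same grasp; the last joint's range is limited). The gripper opens to 92 mm and grips with 3 to 60 N. Pads are 19 mm wide; open, the fingers measure 130 mm over their backs; the gripper's body (75 mm by 190 mm) begins 47 mm behind the grasp point.
Start: joints at [-0.146, 0.342, 1.524, -0, 1.275, -0.146], TCP at [525.018, 0.02, 237.741] pointing down, gripper open.
Joint ranges: [-2.53, 2.53], [-0.77, 2.02], [0.04, 2.7], [-1, 4.14], [0.28, 2.66], [-3.11, 3.11]. Speed limits (rad/s): [2.57, 2.57, 3.14, 3.14, 3.14, 3.14].

## Interface

Orientations are given as [roll, pitch, yaw] about the fixed x, y, z axes, in that order (R = Rz(yaw) Ry(pitch) Rx(roll)).
In Python, from plant import get_obs, capture, close_job, finger_overhang gives the robot as it stands.
- The arm moves only by the shell command python3 -m inch 'ROWS'. ROWS is JSON, one flat list of numbers, 7 for each row, row after row: the turn, a rotation vector about the tool's x, y, z scaled (see below), then the shift along the tool's x, y, z scaled (see below), then the closure, from -1 (fully open) to 1 (shut). In form: [ax, ay, az, tx, ty, tz, gripper, ax, ay, az, tx, ty, tz, gripper, ...]. A call has 1 to 10 rows; each row shifts and turns the commanded pose from where the row before left it, along the tool's axes as they then stand; what a row does not reach is not made up. The controller multiplies each number of a shift by 0.8 m and each number of a turn by 1.5 rad. A row lasts 1/12 s, in which the tool goes at most 41.7 mm and 7.16 degrees, less where a joint would pass 70% of its speed; a pose out of reach is approached as far as the arm can. A call with a number of a shift or a turn outside -1 to 1 is refused whole. A call with a gripper value outside its range is refused whole. The fingers move at their own pace and stop on an object; the grip force is fixed at half the most. Time passes only in rows, so rows that do not move let the fingers close. It gives the time, the measured TCP pose, the force, the opening and the grip force at its end, in the units of the state.
- get_obs(): the state, without advancing time (a new reading comes with each control period).
- capture(name): name is "scene" or "side" or "wrist"; returns a dict with "image" (384x512x3 uint8, red, green, blue), "mtx" (3x3 intrinsics, pixels), "pose" (4x4, takes a point from camera to world coordinates). Camera axes: x right, y up, looking along -z (the intrinsics and any distortion apply to the point x, -y, -z); pixel columns grow to the right and rows downward; lengths in mm; the calibration is good to about 2 mm. A picture is of the moment at which its call begins. There is no depth.
- close_job(): hands the job in; it is judged then, once.
The state is a dict: "time": time; "joint_positions": joint angles; "dq": joint speeds; "tau": joint torques, N m; "tool_pos": TCP position; "tcp_rot": TCP orientation; "contact_force": force on the tool from outside, world axes, zero at the start; "moment": the same for the moment, N m; "grip_width": finger opening in mm; "finger_force": force on a finger pad.
Only numpy, scipy, OpenCV 4.12 (cv2) and the standard library are available. Lean on these libraries where they do the work, as an engineer would, in place of code of your own. Each camera call takes 0.05 s, during which the arm holds its last target. There are 200 camera calls.

## Task

Lock the little tilting fixation scope on the desk: take the loose lock pin out of its rest, stand it in the hole on top of the scope's bearing block, and swing the ball-ended lever slowly until you feel the pin drop into the hidden cross-hole of the shaft and stop the lever. Then press the pin down, fully home, with its shoulder flat on the block, and let go. Do not wrench the lever against the pin or force the pin onto the shaft, and leave the eye-drop bottles, the contact lens case and the pen torch undisturbed.

Things in the scene. Friction and masses are not known exactly. Their poses are not given: they have to be found in the camera images.
- bush (a point): Centre of the mouth of the pin hole in the flat top of the grey bearing block (50 x 62 mm), 74 mm above the desk. z up; y along the horizontal shaft, +y towards the white scope tube, -y towards the lever; at yaw 0 x points away from the robot. The hole is vertical, 11.1 mm wide, with a 2.5 mm chamfer. The top of the shaft lies 25 mm below this point; the hole goes on underneath the shaft.
- shaft_axis (a point): Point on the shaft's axis straight below the pin hole, 34 mm above the desk, axes as of the pin hole. The shaft (30 mm in diameter, hidden in the block) has one cross-hole 11.2 mm wide. Its angle to the lever is not known and differs each time: it stands under the pin hole at some lever value from -0.35 to 0.30. A pin standing on the shaft then drops about 10 mm onto a sprung ball, and stops the lever.
- knob (a point): Centre of the black ball (22 mm in diameter) at the end of the lever, a 10 mm steel rod. It moves on a circle of 90 mm radius about the shaft axis, in a plane 85 mm from the pin hole; straight up it is 124 mm above the desk. The ball can turn between two fingers that close along the shaft's direction.
- lever (a joint): Angle of the lever, rad: 0 = straight up, positive = ball leaning towards the +x of the pin hole (away from the robot), stops at -0.6 and 0.6; starts between 0.45 and 0.58 and stays where it is left (friction 1 to 2 N at the ball). A dropped pin leaves it 0.1 rad of free play either way and stops it about 0.2 rad past the middle; over 6 N at the ball then wrenches the pin.
- pin_head (a point): Centre of the grip of the loose steel lock pin (60 g), 74 mm above its tip; z points up along the pin, away from the tip. Shank 10 mm in diameter and 62 mm long with a 3.5 mm conical tip; above it a round grip 20 mm in diameter and 24 mm long, its top 86 mm above the tip. Once dropped in, it takes about 3 to 12 N to press it past the ball and home; it then stays.
- pin_seat (a point): underside of the pin's grip (its shoulder), on its axis, 62 mm above the tip: it meets the top of the bearing block when the pin is fully home.
- pin_rest: fixed grey plastic rest, 66 x 66 mm at the foot and 36 mm high, origin at the centre of its underside; the pin starts upright in its middle hole (12.5 mm wide), tip 6 mm and grip centre 80 mm above the desk.
- mount: the bearing block with its base plate, origin on the desk straight below the pin hole, axes as of the pin hole; it carries the lever, the shaft and the scope tube.
- pin: the whole lock pin, origin at its tip, z towards the grip.
- eye_drops_a: eye-drop bottle, 25 mm wide and 65 mm high, bystander.
- eye_drops_b: eye-drop bottle, 25 mm wide and 65 mm high, bystander.
- eye_drops_c: eye-drop bottle, 25 mm wide and 65 mm high, bystander.
- contact_case: contact lens case, 28 x 62 x 16 mm, bystander.
- torch: white pen torch, 13 x 137 x 15 mm, bystander.
Not all that is in view belongs to the job. What is shaped like the pin but red is not meant.

How it is judged (in metres and radians):
On the way, in this order (a step that is already met when the one before it is completed fails the run):
1. the pin stands in the hole of the bearing block, on the shaft, let go (horizontal distance between pin_seat and bush below 0.008 m and z of pin in the frame of bush between -0.029 and -0.015 m and contact force between the fingers and pin below 0.1 N), for 0.2 s.
2. the shaft has been turned until the pin's tip has dropped into its cross-hole (z of pin in the frame of bush below -0.0295 m and contact force between the fingers and pin below 0.1 N and horizontal distance between pin and bush below 0.003 m), for 0.2 s.
At the end, for the whole second after the job is handed in: the pin is through the block and the shaft, upright to 0.08 rad, its shoulder within 2.5 mm of the top of the block and within 3 mm of the hole's axis, and at rest (z of pin_seat in the frame of bush below 0.0025 m and horizontal distance between pin_seat and bush below 0.003 m and angle between pin's own z axis and vertical below 0.08 rad and linear speed of pin below 0.02 m/s); the robot touches nothing.
It fails at once if more than 80 N between the pin and the mount (lever wrenched against the pin, or pin forced) (contact force between pin and mount above 80 N).
It fails at once if a bystander moved by more than 20 mm (distance of any of eye_drops_a, eye_drops_b, eye_drops_c, contact_case, torch from where it was at the start of the episode above 0.02 m).
It also fails if it takes over 72 s, if anything falls off the work surface, if the arm or the gripper's body presses on something with over 40 N, if the wrist force passes 120 N, or if a joint passes its speed limit or range.

## Working session

There is one attempt and no reset: what is moved stays moved. The work goes in short steps, Python scripts to look and compute and a shell command to move; the robot and the scene stay as the last step left them, time stands still between calls to the robot, and variables do not carry over. Pictures are saved under pics/ and viewed, at most 10 in all, crops included, and the job is handed in when it is done.

```bash
mkdir -p pics
python3 - <<'E'
from plant import get_obs, capture, finger_overhang
import cv2, numpy as np
print(finger_overhang, get_obs())
for n in ("scene","side"):
    c=capture(n); cv2.imwrite(f"pics/{n}0.png",c["image"][:,:,::-1]); np.savez(f"{n}0.npz",**c); print(n,c["mtx"].tolist(),c["pose"].round(3).tolist(), [k for k in c])
c=capture("wrist"); cv2.imwrite("pics/wrist0.png",c["image"][:,:,::-1]); np.savez("wrist0.npz",**c); print(c["pose"].round(3).tolist())
E
```

```text
11.0 {'time': 0.0, 'joint_positions': array([-1.46012607e-01,  3.42705124e-01,  1.52502250e+00,  2.65384249e-06,
        1.27539711e+00, -1.45963656e-01]), 'dq': array([ 0.00186042,  0.00081238,  0.0009368 , -0.00036822,  0.00156335,
        0.00046069]), 'tau': array([ 7.61924657e-04, -4.31245601e+01, -2.44219762e+01,  7.17750052e-02,
        5.59406646e-02, -1.04314388e-04]), 'tool_pos': array([5.24607084e+02, 7.42096932e-02, 2.37052173e+02]), 'tcp_rot': array([-3.14007724e+00, -2.25344459e-04,  1.57074643e+00]), 'contact_force': array([-0.08856846, -0.84484785,  0.72098637]), 'moment': array([-0.01544648, -0.01968902,  0.02583058]), 'finger_force': 0.0, 'grip_width': 92.10857970157927}
scene [[474.8384559084819, 0.0, 263.7843272186504], [0.0, 474.8384559084819, 190.63347991234522], [0.0, 0.0, 1.0]] [[0.739, 0.524, -0.424, 35.722], [-0.674, 0.558, -0.485, -780.524], [-0.018, 0.643, 0.765, 950.601], [0.0, 0.0, 0.0, 1.0]] ['image', 'mtx', 'pose']
side [[436.0595808603902, 0.0, 257.90621514518045], [0.0, 436.0595808603902, 194.12647304221744], [0.0, 0.0, 1.0]] [[0.987, 0.093, -0.134, 374.321], [-0.162, 0.624, -0.765, -900.456], [0.013, 0.776, 0.63, 654.274], [0.0, 0.0, 0.0, 1.0]] ['image', 'mtx', 'pose']
[[1.0, -0.0, 0.002, 525.397], [-0.0, 0.969, 0.245, 67.408], [-0.002, -0.245, 0.969, 384.381], [0.0, 0.0, 0.0, 1.0]]
```

View pictures.

View pics/scene0.png

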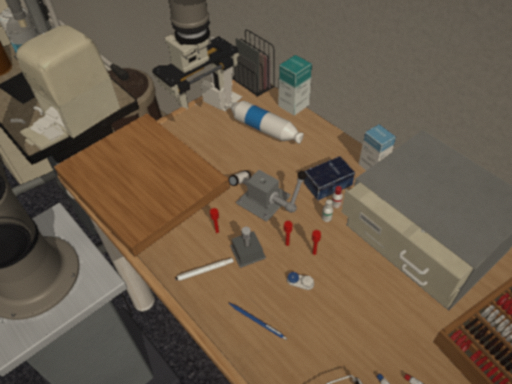

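View pics/side0.png

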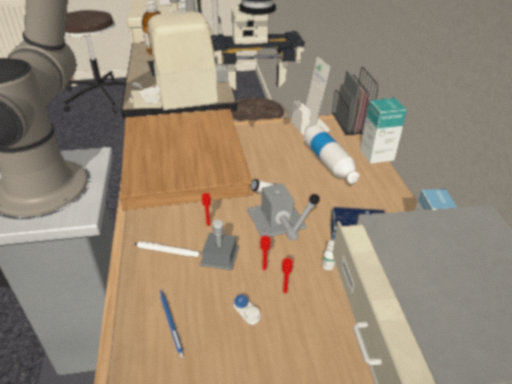

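View pics/wrist0.png

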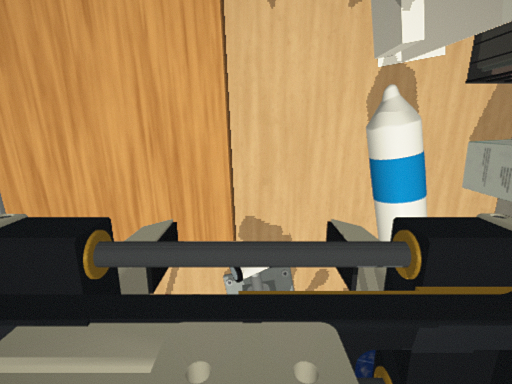

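Scene view: rest and pin around (247,240), block around (262,190), red decoys at (215,215), (288,230), (316,238), torch (205,268), case (300,282), bottles (330,203). In the side view: pin (218,230), block (277,205), ball (314,200). Next I zoom in on both.

```bash
cat > h.py <<'E'
import numpy as np, cv2
def ray(c,u,v):
    K=c["mtx"];P=c["pose"]
    d=np.array([(u-K[0,2])/K[0,0],-(v-K[1,2])/K[1,1],-1.]); d=P[:3,:3]@d
    return P[:3,3].copy(), d/np.linalg.norm(d)
def onz(c,u,v,z):
    o,d=ray(c,u,v); return o+d*(z-o[2])/d[2]
def tri(obs):
    A=np.zeros((3,3));b=np.zeros(3)
    for c,u,v in obs:
        o,d=ray(c,u,v);M=np.eye(3)-np.outer(d,d);A+=M;b+=M@o
    p=np.linalg.solve(A,b)
    return p,[np.linalg.norm((np.eye(3)-np.outer(ray(c,u,v)[1],ray(c,u,v)[1]))@(p-ray(c,u,v)[0])) for c,u,v in obs]
def proj(c,p):
    P=c["pose"];q=P[:3,:3].T@(np.asarray(p,float)-P[:3,3]);K=c["mtx"]
    return K[0,0]*q[0]/-q[2]+K[0,2], K[1,1]*-q[1]/-q[2]+K[1,2]
E
python3 - <<'E'
import numpy as np,cv2
a=np.load("scene0.npz")["image"][160:272,205:345,::-1]; b=np.load("side0.npz")["image"][172:284,195:335,::-1]
f=lambda i:cv2.resize(i,None,fx=5.3,fy=5.3,interpolation=cv2.INTER_CUBIC)
A,B=f(a),f(b)
# two separate pics at 5.3x with ticks
for n,i,(u0,v0) in (("cs",A,(205,160)),("cd",B,(195,172))):
    for u in range(u0,u0+140,10): cv2.putText(i,str(u),(int((u-u0)*5.3),8),0,.3,(0,255,255));cv2.line(i,(int((u-u0+.5)*5.3),10),(int((u-u0+.5)*5.3),14),(0,255,255))
    for v in range(v0,v0+112,10): cv2.putText(i,str(v),(0,int((v-v0+.5)*5.3)+4),0,.3,(0,255,255))
    cv2.imwrite(f"pics/{n}.png",i)
E
```

```text
(no output)
```

View pics/cs.png

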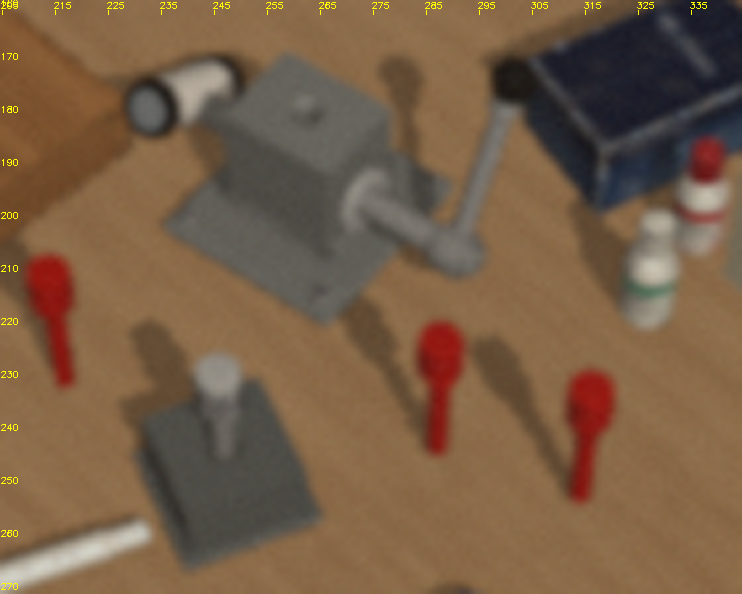

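View pics/cd.png

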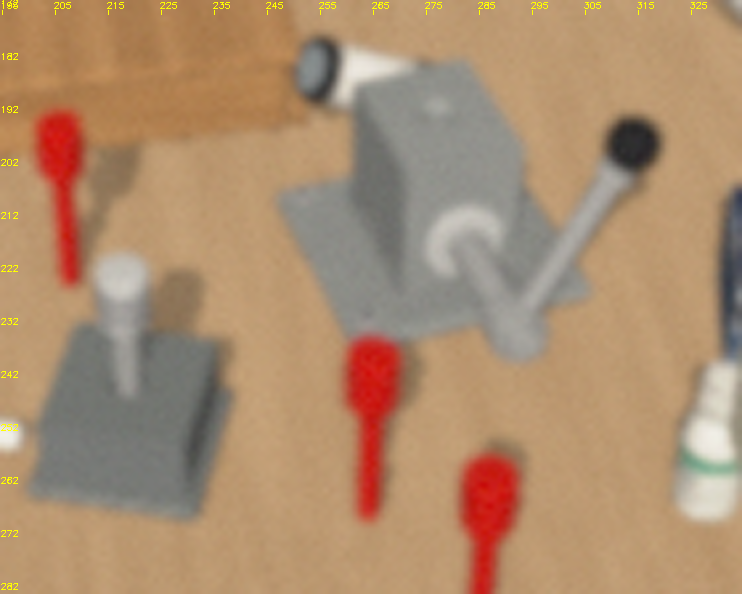

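Crops: scene hole (308,108), grip (219,380), ball (515,80); side hole (437,103), grip (122,290), ball (632,145). I triangulate these.

Run:
```python
from h import *
S=dict(np.load("scene0.npz"));D=dict(np.load("side0.npz"))
s=lambda x,y:(S,205+x/5.3-.5,160+y/5.3-.5); d=lambda x,y:(D,195+x/5.3-.5,172+y/5.3-.5)
for n,a,b,z in (("hole",(308,108),(437,103),74),("grip",(219,380),(122,290),80),("ball",(515,80),(632,145),None),("leverfoot",(457,248),(518,335),None)):
    p,e=tri([s(*a),d(*b)]);print(n,p.round(1),np.round(e,1), [onz(*q,z).round(1) for q in (s(*a),d(*b))] if z else '')
for n,f,L in (("S",s,[(288,52),(392,108),(222,108)]),("D",d,[(355,92),(470,60),(522,145)])):
    print(n,[onz(*f(*q),74).round(1)[:2].tolist() for q in L])
for n,f,L in (("rest S",s,[(138,415),(258,380),(322,512)]),("rest D",d,[(80,325),(218,345)])):
    print(n,[onz(*f(*q),36 if 'D' in n else 30).round(1)[:2].tolist() for q in L])
print("red",[onz(*q,60).round(0)[:2].tolist() for q in (s(50,285),s(440,355),s(590,400))],"S bottles",[onz(*q,0).round(0)[:2].tolist() for q in (s(650,320),s(700,250))],"torch",onz(*s(145,530),10).round(0))
def pix(im,u0,v0):pass
print("book corner",onz(*s(598,150),40).round(0), onz(*s(515,60),40).round(0))
```

```text
hole [ 536.3 -204.5   84.3] [0.2 0.2] [array([ 542.1, -197.8,   74. ]), array([ 539.4, -191.7,   74. ])]
grip [ 404.5 -293.9   86.4] [1.3 1.3] [array([ 408.4, -289.3,   80. ]), array([ 404. , -288.5,   80. ])]
ball [ 593.5 -278.6  117.9] [1.1 1.1] 
leverfoot [ 556.  -283.2   32.5] [2.2 2.2] 
S [[558.9, -165.2], [570.4, -224.5], [512.9, -170.5]]
D [[507.9, -179.9], [558.4, -165.9], [567.4, -222.6]]
rest S [[391.3, -250.8], [442.5, -272.9], [416.9, -343.3]]
rest D [[388.6, -258.6], [439.4, -277.2]]
red [[396.0, -188.0], [496.0, -334.0], [526.0, -394.0]] S bottles [[613.0, -356.0], [661.0, -344.0]] torch [ 362. -288.   10.]
book corner [ 644. -289.   40.] [ 656. -221.   40.]
```

Hole ≈ (540,-196,74), mount yaw ≈ 0.18, pin ≈ (406,-289), ball ≈ (593,-279,118), which implies a lever angle of about 0.46. All of these agree with the sizes given. I'll move over the pin, turn the jaws along the shaft, and look from close up.

```bash
python3 -m inch '[0,0,0,-0.0366,-0.018,0,-1,0,0,0,-0.0366,-0.018,0,-1,0,0,0,-0.0366,-0.018,0,-1,0,0,0,-0.0366,-0.018,0,-1,0,0,0,-0.0366,-0.018,0,-1,0,0,0,-0.0366,-0.018,0,-1,0,0,0,-0.0366,-0.018,0,-1,0,0,0,-0.0366,-0.018,0,-1,0,0,0,-0.0366,-0.018,0,-1,0,0,0,-0.0366,-0.018,0,-1]'; python3 -m inch '[0,0,0.0833,0,0,0,-1,0,0,0.0833,0,0,0,-1,0,0,0.0833,0,0,0,-1,0,0,0.0833,0,0,0,-1,0,0,0.0833,0,0,0,-1,0,0,0.0833,0,0,0,-1,0,0,0.0833,0,0,0,-1,0,0,0.0833,0,0,0,-1,0,0,0.0833,0,0,0,-1,0,0,0.0833,0,0,0,-1]'; python3 -m inch '[0,0,0.08,0,0,0,-1,0,0,0.013,0,0,0,-1,0,0,0,0,0,0,-1]'
python3 - <<'E'
from h import *
from plant import *
c=capture("wrist");np.savez("w1.npz",**c);cv2.imwrite("pics/w1.png",c["image"][:,:,::-1]);print(get_obs()["tool_pos"],get_obs()["tcp_rot"],c["mtx"],c["pose"].round(2))
print(proj(c,(406,-289,92)),proj(c,(540,-196,74)))
E
```

```text
time: 0.98
tool_pos: [380.0, -294.0, 237.6]
tcp_rot: [-3.141, -0.0, 1.571]
contact_force: [0.8, -0.5, 0.1]
grip_width: 91.9
finger_force: 0.0
time: 1.82
tool_pos: [380.9, -292.6, 237.5]
tcp_rot: [-3.141, 0.0, 0.315]
contact_force: [-0.5, 0.4, -0.7]
grip_width: 92.1
finger_force: 0.0
time: 2.07
tool_pos: [380.9, -292.7, 237.5]
tcp_rot: [-3.141, 0.0, 0.184]
contact_force: [-0.5, 0.0, 0.1]
grip_width: 91.7
finger_force: 0.0
[ 380.93944839 -292.69648755  237.60452308] [-3.14132785e+00  1.13070102e-04  1.85071832e-01] [[273.00494962   0.         251.73108361]
 [  0.         273.00494962 195.30865894]
 [  0.           0.           1.        ]] [[ 1.8000e-01  9.5000e-01  2.4000e-01  4.4620e+02]
 [-9.8000e-01  1.8000e-01  4.0000e-02 -2.7915e+02]
 [-0.0000e+00 -2.5000e-01  9.7000e-01  3.8479e+02]
 [ 0.0000e+00  0.0000e+00  0.0000e+00  1.0000e+00]]
(np.float64(254.2370309423298), np.float64(165.37979720615638)) (np.float64(187.91087148750572), np.float64(15.627545077697619))
```

View pics/w1.png

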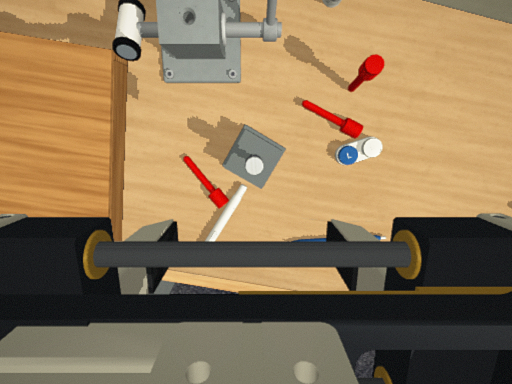

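Wrist view: pin top at (254,165), within 1 px of the prediction. The hole is at (189,16), and the block's edges are parallel to the jaws, so the yaw of 0.185 is right. Now I refine both points.

Run:
```python
from h import *
c=dict(np.load("w1.npz"));g=cv2.cvtColor(c["image"],cv2.COLOR_RGB2GRAY)
def blob(u0,u1,v0,v1,f):
    m=f(g[v0:v1,u0:u1].astype(int)).astype(np.uint8);n,l,s,ct=cv2.connectedComponentsWithStats(m)
    i=1+np.argmax(s[1:,4]);return ct[i][0]+u0,ct[i][1]+v0,s[i].tolist()
u,v,s=blob(238,272,148,182,lambda x:x>190);print(u,v,s,onz(c,u,v,92).round(1))
u,v,s=blob(178,200,6,26,lambda x:x<115);print(u,v,s,onz(c,u,v,73).round(1))
print(g[6:26:2,180:200:2])
```

```text
254.0 165.64830508474577 [8, 9, 17, 18, 236] [ 405.7 -288.8   92. ]
188.9349593495935 16.577235772357724 [5, 5, 12, 13, 123] [ 539.6 -196.9   73. ]
[[159 158 159 154 155 160 158 153 151 160]
 [159 160 148 137 129 130 152 157 157 160]
 [160 159 156 138 128 122 118 155 158 157]
 [148 163 139  99  93  72 108 125 162 164]
 [157 158 111 106  73  65  68 100 161 161]
 [157 147 108 103  64  66  66  97 156 164]
 [154 157 105  76  66  68  68  92 158 163]
 [156 149 109  61  69  93  96 106 164 160]
 [159 154 141  86  96 120 109 153 162 159]
 [159 157 151 135 127 124 155 162 160 159]]
```

```bash
python3 -m inch '[0,0,0,0.0314,0.0009,0,-1,0,0,0,0,0,0.045,-1,0,0,0,0,0,0.045,-1,0,0,0,0,0,0.045,-1,0,0,0,0,0,0.045,-1,0,0,0,0,0,0.018,-1,0,0,0,0,0,0.009,-1,0,0,0,0,0,0,-1]'
python3 -m inch '[0,0,0,0,0,0,1,0,0,0,0,0,0,1,0,0,0,0,0,0,1,0,0,0,0,0,0,1,0,0,0,0,0,0,1,0,0,0,0,0,0,1,0,0,0,0,0,0,1,0,0,0,0,0,0,1]'
```

```text
time: 2.78
tool_pos: [405.3, -288.4, 70.8]
tcp_rot: [-3.139, 0.002, 0.184]
contact_force: [-0.1, 0.7, 0.6]
grip_width: 92.0
finger_force: 0.0
time: 3.45
tool_pos: [405.9, -289.0, 72.3]
tcp_rot: [3.141, -0.0, 0.182]
contact_force: [-0.0, -0.7, -0.0]
grip_width: 43.1
finger_force: 0.0
```

```bash
python3 -m inch '[0,0,0,0,0,0,1,0,0,0,0,0,0,1,0,0,0,0,0,0,1,0,0,0,0,0,0,1,0,0,0,0,0,0,1,0,0,0,0,0,0,1]'
```

```text
time: 3.95
tool_pos: [405.9, -288.9, 72.1]
tcp_rot: [-3.142, -0.0, 0.182]
contact_force: [-0.1, -0.5, 0.4]
grip_width: 19.5
finger_force: 30.0
```

```bash
python3 -m inch '[0,0,0,0,0,-0.02,1,0,0,0,0,0,-0.04,1,0,0,0,0,0,-0.04,1,0,0,0,0,0,-0.0375,1,0,0,0,0.0371,-0.01645,0,1,0,0,0,0.0371,-0.01645,0,1,0,0,0,0.0371,-0.01645,0,1,0,0,0,0.0371,-0.01645,0,1,0,0,0,0.0371,-0.01645,0,1,0,0,0,0,0,0,1]'
python3 -m inch '[0,0,0,0,0,0.02,1,0,0,0,0,0,0,1,0,0,0,0,0,0,1]'
python3 - <<'E'
from h import *
from plant import *
o=get_obs();print(o["tool_pos"],o["tcp_rot"],o["grip_width"])
for n in("wrist","scene","side"):
    c=capture(n);np.savez(f"{n}2.npz",**c)
    u,v=proj(c,(539.6,-196.9,74));t=proj(c,o["tool_pos"]-[0,0,66]);print(n,u,v,t)
    if n!="wrist":
        i=c["image"][int(v)-40:int(v)+20,int(u)-32:int(u)+33,::-1];i=cv2.resize(i,None,fx=6,fy=6,interpolation=cv2.INTER_CUBIC)
        print(int(u)-32,int(v)-40)
        globals()[n]=i
cv2.imwrite("pics/m2.png",np.hstack([scene,side]))
cv2.imwrite("pics/w2.png",dict(np.load("wrist2.npz"))["image"][:,:,::-1])
E
```

```text
time: 4.78
tool_pos: [543.6, -194.1, 181.9]
tcp_rot: [-3.141, -0.003, 0.186]
contact_force: [-1.7, -0.3, -1.0]
grip_width: 19.3
finger_force: 30.0
time: 5.03
tool_pos: [539.0, -197.2, 165.3]
tcp_rot: [-3.14, 0.002, 0.182]
contact_force: [-0.2, -0.5, -0.8]
grip_width: 19.5
finger_force: 30.0
[ 539.03590641 -197.15453208  165.28547923] [-3.13993927e+00  2.19857974e-03  1.81821799e-01] 19.460831337283967
wrist 253.5285352267763 200.77513001629976 (np.float64(253.82910911200636), np.float64(209.78158316945002))
scene 261.61617369530796 180.17919613723427 (np.float64(261.29332898011404), np.float64(173.44803003174923))
229 140
side 277.5229995858356 192.42459758552735 (np.float64(277.7789700863206), np.float64(183.08691672151323))
245 152
```

View pics/m2.png

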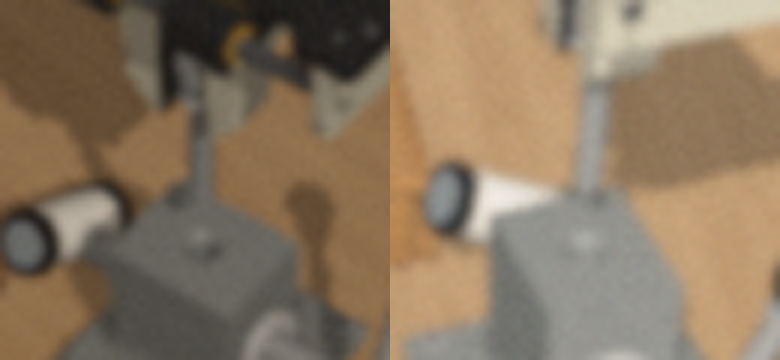

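Scene crop: tip at (203,205), hole at (205,245). Side crop: tip at (198,195), hole at (195,238). They line up to about 2 mm. I'll check from the wrist view.

Run:
```python
import cv2
i=cv2.imread("pics/w2.png")[150:250,190:320];cv2.imwrite("pics/w2c.png",cv2.resize(i,None,fx=6,fy=6,interpolation=cv2.INTER_CUBIC))
```

```text
(no output)
```

View pics/w2c.png

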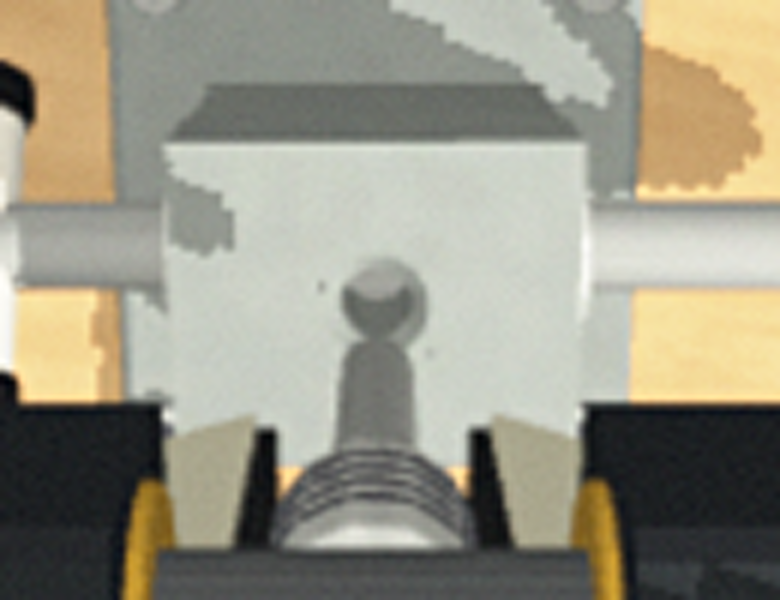

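Wrist crop: hole mouth centred at (384,302), pin shank near the tip centred at x=378. The tip needs about +1.1 mm along tool x and +1.0 mm along tool y. I'll correct that, then lower in stages.

```bash
python3 -m inch '[0,0,0,0.0014,0.00125,0.015,1,0,0,0,0,0,0.01,1,0,0,0,0,0,0.004,1,0,0,0,0,0,0.004,1,0,0,0,0,0,0,1]'; python3 -m inch '[0,0,0,0,0,0.004,1,0,0,0,0,0,0.004,1,0,0,0,0,0,0,1]'
```

```text
time: 5.6
tool_pos: [540.9, -198.2, 139.3]
tcp_rot: [-3.141, 0.001, 0.182]
contact_force: [-1.0, -0.3, -0.9]
grip_width: 19.0
finger_force: 30.0
time: 5.85
tool_pos: [540.6, -197.7, 132.7]
tcp_rot: [-3.14, 0.001, 0.182]
contact_force: [-1.0, 2.5, -1.2]
grip_width: 19.1
finger_force: 30.0
```

```bash
python3 -m inch '[0,0,0,0.0002,-0.0006,0.004,1,0,0,0,0,0,0.005,1,0,0,0,0,0,0.005,1,0,0,0,0,0,0,1,0,0,0,0,0,0,1]'
```

```text
time: 6.27
tool_pos: [540.9, -197.5, 121.6]
tcp_rot: [-3.141, 0.001, 0.182]
contact_force: [-1.7, 2.5, -1.3]
grip_width: 19.1
finger_force: 30.0
```

```bash
python3 -m inch '[0,0,0,0.0002,-0.0005,0.0038,1,0,0,0,0,0,0,0.1,0,0,0,0,0,0,0.1,0,0,0,0,0,0,0.1,0,0,0,0,0,0,0.1,0,0,0,0,0,0,0.1,0,0,0,0,0,0,0.1]'
python3 - <<'E'
from h import *
from plant import *
o=get_obs();print(o["tool_pos"],o["contact_force"])
for n in("wrist","side"):
    c=capture(n);np.savez(f"{n}3.npz",**c); print(n,proj(c,(540,-197,135)))
w=dict(np.load("wrist3.npz"))["image"][120:280,170:340,::-1];s=dict(np.load("side3.npz"))["image"][140:220,235:320,::-1]
cv2.imwrite("pics/m3.png",np.hstack([cv2.resize(w,(400,376)),cv2.resize(s,(400,376))]))
E
```

```text
time: 6.85
tool_pos: [541.6, -197.4, 119.3]
tcp_rot: [3.141, -0.001, 0.182]
contact_force: [-0.5, -0.3, -1.2]
grip_width: 41.1
finger_force: 0.0
[ 541.61003901 -197.4157998   119.33364225] [-0.52985768 -0.33844491 -1.19645273]
wrist (np.float64(253.3541308100525), np.float64(258.7891734184286))
side (np.float64(278.9548789994811), np.float64(169.0963558785052))
```

View pics/m3.png

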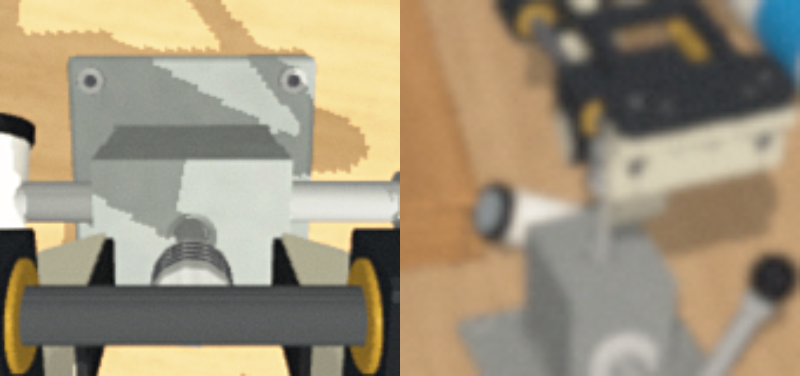

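The pin stands in the hole and has been released (wrist crop: grip at (192,260), shank in the mouth at (195,230)). Now I lift and go above the ball.

```bash
python3 -m inch '[0,0,0,0,0,-0.01,0,0,0,0,0,0,-0.04,0,0,0,0,0,0,-0.045,0,0,0,0,0,0.02,-0.045,0,0,0,0,0.005,0.043,-0.011,0,0,0,0,0.005,0.043,0,0,0,0,0,0,0,0,0,0,0,0,0,0,0,0]'
python3 - <<'E'
from h import *
from plant import *
o=get_obs();print(o["tool_pos"],o["grip_width"])
for n in("wrist","side","scene"):
    c=capture(n);np.savez(f"{n}4.npz",**c)
c=dict(np.load("wrist4.npz"));b=c["image"].max(2)<50
u,v=proj(c,(595,-274,115));print("pred",u,v)
m=np.zeros(b.shape,np.uint8);m[int(v)-30:int(v)+30,int(u)-30:int(u)+30]=b[int(v)-30:int(v)+30,int(u)-30:int(u)+30]
n,l,s,ct=cv2.connectedComponentsWithStats(m);print(s[1:],ct[1:])
H=np.array([540.5,-197,0]);x=np.array([.983,.183,0]);y=np.array([-.183,.983,0])
for t in(.4,.45,.5,.55,.6):
    p=H-85*y+90*np.sin(t)*x+[0,0,34+90*np.cos(t)];print(t,p.round(1),proj(c,p))
print("pin top",[proj(dict(np.load(f"{n}4.npz")),(540.5,-197,135)) for n in("wrist","side","scene")])
cv2.imwrite("pics/m4.png",np.hstack([cv2.resize(c["image"][:260,100:400,::-1],(450,390)),cv2.resize(dict(np.load("side4.npz"))["image"][150:235,245:320,::-1],(340,390))]))
E
```

```text
time: 7.62
tool_pos: [564.4, -280.6, 239.8]
tcp_rot: [-3.141, 0.0, 0.18]
contact_force: [0.3, -0.0, 0.1]
grip_width: 45.9
finger_force: 0.0
[ 564.35795668 -280.59074457  239.79614884] 45.88225102941213
pred 252.41157475333978 162.31457373872308
[[241 150  20  21 319]] [[250.26332288 160.09717868]]
0.4 [ 590.5 -274.1  116.9] (np.float64(251.74518069747023), np.float64(167.02562331750391))
0.45 [ 594.5 -273.4  115. ] (np.float64(251.72803465741484), np.float64(162.66759495665582))
0.5 [ 598.5 -272.7  113. ] (np.float64(251.71165789370508), np.float64(158.40925531413916))
0.55 [ 602.3 -271.9  110.7] (np.float64(251.69612183527198), np.float64(154.27028066870935))
0.6 [ 606.  -271.3  108.3] (np.float64(251.6814903745295), np.float64(150.2690841731319))
pin top [(np.float64(163.63360524241943), np.float64(206.36649213451503)), (np.float64(279.1956926127847), np.float64(169.07551253205997)), (np.float64(261.3822557093717), np.float64(162.94248454710805))]
```

View pics/m4.png

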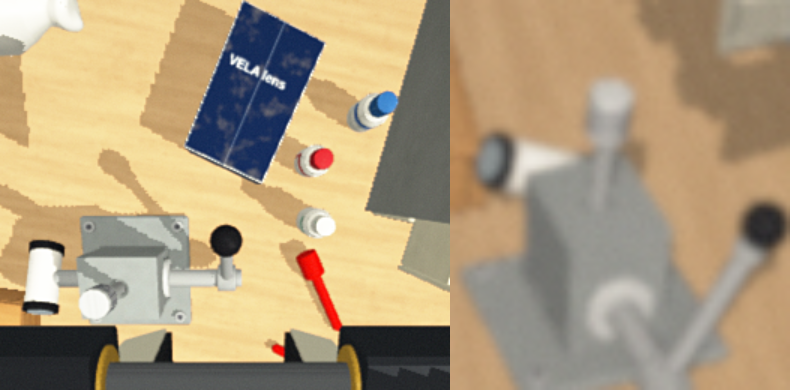

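Wrist view: ball at (250,160), lever about 0.48, pin standing upright. I'll grip the ball along the shaft direction.

```bash
python3 -m inch '[0,0,0,0.0415,-0.0017,0,0,0,0,0,0,0,0.045,0,0,0,0,0,0,0.045,0,0,0,0,0,0,0.04,0,0,0,0,0,0,0.025,0,0,0,0,0,0,0.012,0,0,0,0,0,0,0,0,0,0,0,0,0,0,0]'; python3 -m inch '[0,0,0,0,0,0,0.3,0,0,0,0,0,0,0.4,0,0,0,0,0,0,0.5,0,0,0,0,0,0,0.6,0,0,0,0,0,0,1,0,0,0,0,0,0,1,0,0,0,0,0,0,1,0,0,0,0,0,0,1]'
cat > chk.py <<'E'
from h import *
from plant import *
import sys
o=get_obs();R=cv2.Rodrigues(np.array([0,0,o["tcp_rot"][2]]))[0]
f=R.T@o["contact_force"]; p=o["tool_pos"]-[540.5,-197,0]; p=R.T@p
print("t",round(o["time"],2),"ball x,y,z in mount",p.round(1)+[0,0,8],"th~",round(float(np.arctan2(p[0],p[2]+8-34)),3),"F tool-yaw frame",f.round(1),"w",round(o["grip_width"],1))
r=[]
for n in("side","scene"):
    a=dict(np.load(f"{n}4.npz"));c=capture(n);u,v=map(round,proj(a,(540.5,-197,123)))
    T=a["image"][v-9:v+8,u-6:u+7];W=c["image"][v-17:v+24,u-12:u+13]
    q=cv2.matchTemplate(W,T,cv2.TM_CCOEFF_NORMED);_,s,_,l=cv2.minMaxLoc(q);r.append((n,l[0]-6,l[1]-8,round(s,2)))
print("pin shift px",r)
sys.exit(int(f[0]>4.0 or any(d>=3 and s>.8 for _,_,d,s in r)))
E
python3 chk.py
```

```text
time: 8.43
tool_pos: [597.4, -271.5, 107.3]
tcp_rot: [3.141, -0.001, 0.183]
contact_force: [-0.5, 0.3, 0.5]
grip_width: 45.8
finger_force: 0.0
time: 9.1
tool_pos: [597.7, -273.0, 107.3]
tcp_rot: [3.139, -0.002, 0.181]
contact_force: [1.8, -5.2, 3.2]
grip_width: 20.4
finger_force: 30.0
t 9.1 ball x,y,z in mount [ 42.6 -85.1 115.3] th~ 0.482 F tool-yaw frame [ 0.8 -5.4  3.2] w 20.4
pin shift px [('side', 0, 0, 0.99), ('scene', 0, 1, 0.82)]
```

```bash
python3 -m inch '[0,0,0,-0.0022,0.0008,-0.001,1,0,0,0,-0.0022,0,-0.001,1,0,0,0,-0.0022,0,-0.001,1,0,0,0,-0.0022,0,-0.001,1,0,0,0,-0.0022,0,-0.001,1,0,0,0,-0.0022,0,-0.001,1]' >/dev/null && python3 chk.py && python3 -m inch '[0,0,0,-0.0012,0,-0.0004,1,0,0,0,-0.0012,0,-0.0004,1,0,0,0,-0.0012,0,-0.0004,1,0,0,0,-0.0012,0,-0.0004,1,0,0,0,-0.0012,0,-0.0004,1,0,0,0,-0.0012,0,-0.0004,1,0,0,0,-0.0012,0,-0.0004,1,0,0,0,-0.0012,0,-0.0004,1]' >/dev/null && python3 chk.py
```

```text
t 9.7 ball x,y,z in mount [ 32.3 -85.1 119.9] th~ 0.36 F tool-yaw frame [ 4.4 -3.9  2. ] w 20.1
pin shift px [('side', -2, -1, 0.96), ('scene', -1, 0, 0.78)]
```

```bash
python3 -m inch '[0,0,0,0,0.0005,0,1,0,0,0,0,0,0,1]' >/dev/null && python3 chk.py; python3 -m inch '[0,0,0,-0.0012,0,-0.0004,1,0,0,0,-0.0012,0,-0.0004,1,0,0,0,-0.0012,0,-0.0004,1,0,0,0,-0.0012,0,-0.0004,1]' >/dev/null ; python3 chk.py
```

```text
t 9.97 ball x,y,z in mount [ 32.1 -85.1 119.9] th~ 0.357 F tool-yaw frame [ 3.  -3.   6.1] w 20.2
pin shift px [('side', -1, -1, 0.93), ('scene', -1, 0, 0.8)]
t 10.4 ball x,y,z in mount [ 28.5 -85.1 121.1] th~ 0.316 F tool-yaw frame [ 3.6 -3.4  4.2] w 20.5
pin shift px [('side', -1, -1, 0.88), ('scene', -1, 0, 0.78)]
```

```bash
sed -i 's/f\[0\]>4.0/f[0]>5.3/' chk.py; python3 -m inch '[0,0,0,-0.0012,0,-0.0005,1,0,0,0,-0.0012,0,-0.0005,1,0,0,0,-0.0012,0,-0.0005,1,0,0,0,-0.0012,0,-0.0004,1,0,0,0,-0.0012,0,-0.0004,1]' >/dev/null; python3 chk.py && python3 -m inch '[0,0,0,-0.0012,0,-0.0003,1,0,0,0,-0.0012,0,-0.0003,1,0,0,0,-0.0012,0,-0.0003,1,0,0,0,-0.0012,0,-0.0003,1,0,0,0,-0.0012,0,-0.0003,1,0,0,0,-0.0012,0,-0.0003,1]' >/dev/null && python3 chk.py &&  python3 -m inch '[0,0,0,-0.0012,0,-0.0002,1,0,0,0,-0.0012,0,-0.0002,1,0,0,0,-0.0012,0,-0.0002,1,0,0,0,-0.0012,0,-0.0002,1,0,0,0,-0.0012,0,-0.0002,1,0,0,0,-0.0012,0,-0.0002,1]' >/dev/null && python3 chk.py
```

```text
t 10.92 ball x,y,z in mount [ 23.3 -85.2 122.6] th~ 0.257 F tool-yaw frame [ 3.6 -4.1  3.3] w 20.1
pin shift px [('side', -1, 0, 0.71), ('scene', -1, 0, 0.77)]
t 11.52 ball x,y,z in mount [ 17.3 -85.2 123.9] th~ 0.19 F tool-yaw frame [ 3.3 -4.6  3.7] w 20.0
pin shift px [('side', -2, 1, 0.4), ('scene', -1, 1, 0.75)]
t 12.12 ball x,y,z in mount [ 11.5 -85.1 124.7] th~ 0.126 F tool-yaw frame [ 2.2 -3.9  3.4] w 20.2
pin shift px [('side', -5, 1, 0.44), ('scene', -2, 2, 0.76)]
```

```bash
cat > prof.py <<'E'
from h import *
from plant import *
a=dict(np.load("scene4.npz"));c=capture("scene")
for d in(a,c):
    h=cv2.cvtColor(d["image"],cv2.COLOR_RGB2HSV)[152:186:1,252:272:1]
    print("scene S"); 
    for i,r in enumerate(h): print(152+i,''.join('#' if x[1]<60 and x[2]>110 else '+' if x[1]<60 and x[2]>70 else 'o' if x[1]<60 else '.' for x in r), end='  ' if i%3<2 else '\n')
    print()
E
python3 prof.py
```

```text
scene S
152 ....................  153 ....................  154 ....................
155 ....................  156 ....................  157 ....................
158 ....................  159 ....................  160 ....................
161 .........#####......  162 ........#######.....  163 ........########....
164 ........########....  165 ........#######.....  166 ........+######.....
167 ........++####+.....  168 ........+++###+.....  169 ........+++##++.....
170 .......++++####.....  171 ......+++++###......  172 .....++++++###......
173 ...#+++++++###......  174 ..+++++++++####.....  175 .+++++++++++#+++#...
176 ++++++++++++++++++#.  177 ++++++++++++++++++++  178 ++++++++++++++++++++
179 ++++++++++++++++++++  180 ++++++++++++++++++++  181 ++++++++++++++++++++
182 ++++++++++++++++++++  183 ++++++++++++++++++++  184 ++++++++++++++++++++
185 ++++++++++++++++++++  
scene S
152 ....####++##........  153 ....####++++........  154 ....###++oo++.......
155 ....####+oooo+......  156 ....####+.+oooo+....  157 ....####.....oooo+..
158 .....#........oooooo  159 ................oooo  160 ...................o
161 ....................  162 .......####.........  163 ......######........
164 .....########.......  165 .....########.......  166 .....########.......
167 .....########.......  168 .....+######++......  169 ......++####++......
170 ......+++++++.......  171 ......+++++++.......  172 .....+++++##+.......
173 ....+++++++#++......  174 ..++++++++++++++....  175 .+++++++++++++++++..
176 ++++++++++++++++++++  177 ++++++++++++++++++++  178 ++++++++++++++++++++
179 ++++++++++++++++++++  180 ++++++++++++++++++++  181 ++++++++++++++++++++
182 ++++++++++++++++++++  183 ++++++++++++++++++++  184 ++++++++++++++++++++
185 ++++++++++++++++++++
```

```bash
cat > prof.py <<'E'
from h import *
from plant import *
c=capture("scene");h=cv2.cvtColor(c["image"],cv2.COLOR_RGB2HSV)[158:178,254:270]
for i,r in enumerate(h):
    print(158+i,''.join('#' if x[1]<60 and x[2]>110 else '+' if x[1]<60 and x[2]>70 else 'o' if x[1]<60 else '.' for x in r), end='  ' if i%5<4 else '\n')
E
python3 -m inch '[0,0,0,-0.0012,0,-0.0002,1,0,0,0,-0.0012,0,-0.0002,1,0,0,0,-0.0012,0,-0.0001,1,0,0,0,-0.0012,0,-0.0001,1]'>/dev/null; python3 chk.py; python3 prof.py
```

```text
t 12.6 ball x,y,z in mount [  7.5 -85.2 125.1] th~ 0.083 F tool-yaw frame [ 2.3 -4.1  3.6] w 19.8
pin shift px [('side', -6, 12, 0.34), ('scene', -3, 3, 0.76)]
158 .###......oooo+.  159 .##.........oooo  160 ..............oo  161 ...............o  162 ................
163 .....###++......  164 ....#####++.....  165 ...#######+.....  166 ...#######+.....  167 ...#######++....
168 ....######++....  169 ....+#####++....  170 ....++###+++....  171 ....++++++++....  172 ...+++++++++....
173 ..++++++#+++....  174 +++++++##+++++..  175 ++++++++#+++++++  176 ++++++++++++++++  177 ++++++++++++++++
```

```bash
python3 -m inch '[0,0,0,-0.0012,0,-0.0001,1,0,0,0,-0.0012,0,-0.0001,1,0,0,0,-0.0012,0,-0.0001,1]'>/dev/null; python3 chk.py; python3 prof.py; echo; python3 -m inch '[0,0,0,0,0,0,1,0,0,0,0,0,0,1]'>/dev/null; python3 chk.py
```

```text
t 13.0 ball x,y,z in mount [  4.6 -85.1 125.4] th~ 0.051 F tool-yaw frame [ 2.3 -4.1  2.8] w 19.9
pin shift px [('side', -6, 12, 0.35), ('scene', -3, 3, 0.71)]
158 ####....oooo+...  159 ###.......oooo+.  160 ...........ooooo  161 .............ooo  162 ................
163 .....#++++......  164 ....###++++.....  165 ...#####+++.....  166 ...######++.....  167 ...#######++....
168 ....######+.....  169 ....+#####+.....  170 ....+++##+++....  171 ....++++++++....  172 ...+o+++#+#+....
173 ..++o++####+....  174 +++++++####+++..  175 ++++++++##+++++.  176 ++++++++++++++++  177 ++++++++++++++++

t 13.32 ball x,y,z in mount [  4.4 -85.2 125.3] th~ 0.049 F tool-yaw frame [ 1.9 -5.8  4.2] w 20.0
pin shift px [('side', -6, 12, 0.35), ('scene', -3, 3, 0.71)]
```

```bash
python3 -m inch '[0,0,0,-0.0012,0.0006,0,1,0,0,0,-0.0012,0,0,1,0,0,0,-0.0012,0,0,1,0,0,0,0,0,0,1]'>/dev/null; python3 chk.py && python3 -m inch '[0,0,0,-0.0012,0,0,1,0,0,0,-0.0012,0,0,1,0,0,0,-0.0012,0,0,1,0,0,0,0,0,0,1]'>/dev/null; python3 chk.py&& python3 prof.py
```

```text
t 13.75 ball x,y,z in mount [  1.5 -85.2 125.4] th~ 0.016 F tool-yaw frame [ 2.4 -2.3  5.2] w 20.1
pin shift px [('side', -6, 12, 0.32), ('scene', -3, 3, 0.65)]
t 14.18 ball x,y,z in mount [ -1.4 -85.2 125.4] th~ -0.016 F tool-yaw frame [ 1.6 -2.1  5.1] w 20.0
pin shift px [('side', -6, 12, 0.32), ('scene', -3, 3, 0.61)]
158 ##++ooooo.......  159 ##...ooooo+.....  160 ##.....+oooo....  161 #........ooooo..  162 ..........++oooo
163 .......+++...ooo  164 ....+++++++...oo  165 ....##+++++....o  166 ...####++++....o  167 ...+####++++....
168 ....###+#+++....  169 ....++++++++....  170 ....++++++o.....  171 ....o+++++o.....  172 ...o+++++++.....
173 ..++++++++++....  174 ++++++++##+++...  175 ++++++++##+++++.  176 ++++++++++++++++  177 ++++++++++++++++
```

```bash
python3 -m inch '[0,0,0,-0.0012,0,-0.0004,1,0,0,0,-0.0012,0,0,1,0,0,0,-0.0012,0,0,1,0,0,0,0,0,0,1]'>/dev/null; python3 chk.py && python3 -m inch '[0,0,0,-0.0012,0,0.0001,1,0,0,0,-0.0012,0,0.0001,1,0,0,0,0,0,0,1]'>/dev/null; python3 chk.py
```

```text
t 14.67 ball x,y,z in mount [ -4.5 -85.2 125.4] th~ -0.05 F tool-yaw frame [ 0.5 -2.6  3.1] w 20.4
pin shift px [('side', 6, -8, 0.41), ('scene', -2, 3, 0.59)]
t 15.02 ball x,y,z in mount [ -6.2 -85.2 125.3] th~ -0.068 F tool-yaw frame [ 1.2 -3.5  1. ] w 20.4
pin shift px [('side', 6, -8, 0.51), ('scene', -2, 3, 0.57)]
```

```bash
python3 -m inch '[0,0,0,-0.0012,0,0.0001,1,0,0,0,-0.0012,0,0.0001,1,0,0,0,0,0,0,1]'>/dev/null; python3 chk.py && python3 -m inch '[0,0,0,-0.0012,0,0.0002,1,0,0,0,-0.0012,0,0.0002,1,0,0,0,0,0,0,1]'>/dev/null; python3 chk.py; python3 prof.py
```

```text
t 15.37 ball x,y,z in mount [ -8.2 -85.2 125.2] th~ -0.089 F tool-yaw frame [ 2.8 -1.9  1.3] w 19.9
pin shift px [('side', 6, -7, 0.56), ('scene', -3, 5, 0.51)]
t 15.72 ball x,y,z in mount [-10.  -85.2 125. ] th~ -0.109 F tool-yaw frame [ 0.2 -1.2  2.7] w 20.1
pin shift px [('side', 5, -7, 0.56), ('scene', -3, 5, 0.5)]
158 ++++#........ooo  159 +o+++..........o  160 +ooo++..........  161 ++ooooo+........  162 ....ooooo.......
163 ......oooo+.....  164 .......+ooooo..o  165 .....+++++oooooo  166 ....+++++++ooooo  167 ...++++++++ooooo
168 ...+++++++++.ooo  169 ...++++++++ooooo  170 ...++++++++ooooo  171 ...++++++++o...o  172 ...+++++++o.....
173 ..++++++++++....  174 +++++++++++++...  175 +++++++++++++++.  176 ++++++++#+++++++  177 ++++++++##++++++
```

```bash
python3 -m inch '[0,0,0,0,0,0,0,0,0,0,0,0,0,0,0,0,0,0,0,0,0,0,0,0,0,0,0,0,0,0,0,0,0,0,0,0,0,0,0,0,-0.02,0,0,0,0,0,0,-0.045,0,0,0,0,0,0,-0.045,0,0,0,0,-0.03,0.02,-0.045,0,0,0,0,0,0,0,0]'; python3 chk.py
python3 - <<'E'
from h import *
from plant import *
for z in(135,125): print(z,[proj(dict(np.load(f"{n}4.npz")),(540.5,-197,z)) for n in("side","scene")])
c=capture("wrist");np.savez("w5.npz",**c);print(proj(c,(540.5,-197,135)),proj(c,(540.5,-197,125)))
for n,(u,v) in(("side",(279,169)),("scene",(261,163))):
  for d in(dict(np.load(f"{n}4.npz")),capture(n)):
    g=cv2.cvtColor(d["image"],cv2.COLOR_RGB2HSV)[v-8:v+22,u-10:u+12]
    print(n,v-8,u-10)
    for i,r in enumerate(g):print(v-8+i,''.join('#' if x[1]<60 and x[2]>125 else '+' if x[1]<60 and x[2]>70 else 'o' if x[1]<60 else '.' for x in r),end='  ' if i%5<4 else '\n')
E
```

```text
time: 16.7
tool_pos: [528.0, -304.5, 245.1]
tcp_rot: [3.131, -0.007, 0.181]
contact_force: [0.4, -1.1, -0.0]
grip_width: 45.7
finger_force: 0.0
t 16.7 ball x,y,z in mount [ -31.6 -103.5  253.1] th~ -0.143 F tool-yaw frame [ 0.2 -1.2 -0. ] w 45.7
pin shift px [('side', -3, 5, 0.65), ('scene', -2, 5, 0.8)]
135 [(np.float64(279.1956926127847), np.float64(169.07551253205997)), (np.float64(261.3822557093717), np.float64(162.94248454710805))]
125 [(np.float64(278.98378053425176), np.float64(173.0392411972416)), (np.float64(261.4725564546298), np.float64(165.83773317003872))]
(np.float64(144.2821468862191), np.float64(165.1904317428315)) (np.float64(148.24656367075767), np.float64(163.7552748955898))
side 161 269
161 ......................  162 ......................  163 ......................  164 ......................  165 ......................
166 ......................  167 .........####.........  168 .......########.......  169 .......#########......  170 .......##########.....
171 .......##########.....  172 .......#########......  173 ......##########......  174 ......##########..
[... 2292 characters left out ...]
.....
160 ......................  161 ......................  162 ......................  163 ......................  164 ......................
165 ........####..........  166 ......+######.........  167 ......########........  168 ......########........  169 ......########........
170 ......+######+........  171 ......++#####+........  172 ......++++++++........  173 .....++++++++++.......  174 ....++++++++++++......
175 ..++++++++++++++++....  176 .+++++++++++++++++++..  177 ++++++++++++++++++++++  178 ++++++++++++++++++++++  179 ++++++++++++++++++++++
180 ++++++++++++++++++++++  181 ++++++++++++++++++++++  182 ++++++++++++++++++++++  183 ++++++++++++++++++++++  184 ++++++++++++++++++++++
```

The pin top has dropped 4–5 px in both views, which is at least 10 mm, and the lever force stayed at friction level. The pin is in the cross-hole. Now I close the fingers above the pin and check the lever angle.

```bash
python3 -m inch '[0,0,0,0.013,-0.0432,0,1,0,0,0,0.013,-0.0432,0,1,0,0,0,0.013,-0.0432,0,1,0,0,0,0,0,0.03,1,0,0,0,0,0,0.03,1,0,0,0,0,0,0.03,1,0,0,0,0,0,0.02,1,0,0,0,0,0,0,1,0,0,0,0,0,0,1,0,0,0,0,0,0,1]'
python3 - <<'E'
from h import *
c=dict(np.load("w5.npz"));b=(c["image"].max(2)<50).astype(np.uint8);b[205:]=0
n,l,s,ct=cv2.connectedComponentsWithStats(b)
for q,k in zip(s[1:],ct[1:]):
    if 150<q[4]<900: print(q,k)
H=np.array([540.5,-197,0]);x=np.array([.983,.183,0]);y=np.array([-.183,.983,0])
for t in(.1,.05,0,-.05,-.1,-.15,-.2):
    p=H-85*y+90*np.sin(t)*x+[0,0,34+90*np.cos(t)];print(t,np.round(proj(c,p),1))
E
```

```text
time: 17.78
tool_pos: [539.9, -193.2, 150.0]
tcp_rot: [3.141, -0.0, 0.182]
contact_force: [0.3, 0.2, -0.3]
grip_width: 0.2
finger_force: 0.0
[226 162  20  21 344] [235.52325581 172.17151163]
0.1 [236.8 153.8]
0.05 [236.8 158.6]
0 [236.9 163.3]
-0.05 [237.  167.9]
-0.1 [237.1 172.4]
-0.15 [237.2 176.9]
-0.2 [237.3 181.2]
```

```bash
python3 -m inch '[0,0,0,-0.001,0.0046,0.005,1,0,0,0,0,0,0.004,1,0,0,0,0,0,0.002,1,0,0,0,0,0,0,1]'; python3 -m inch '[0,0,0,0,0,0.0012,1,0,0,0,0,0,0.0012,1,0,0,0,0,0,0.0012,1,0,0,0,0,0,0,1]' | grep -E 'pos|contact'; python3 -m inch '[0,0,0,0,0,0.0012,1,0,0,0,0,0,0.0012,1,0,0,0,0,0,0,1]' | grep -E 'pos|contact'
```

```text
time: 18.12
tool_pos: [539.2, -197.1, 140.6]
tcp_rot: [-3.141, 0.0, 0.181]
contact_force: [-0.2, 1.2, -0.3]
grip_width: 0.3
finger_force: 0.0
tool_pos: [539.3, -197.0, 137.7]
contact_force: [0.1, -0.3, -0.4]
tool_pos: [539.3, -197.0, 135.7]
contact_force: [0.4, 0.3, -0.7]
```

```bash
for i in 1; do python3 -m inch '[0,0,0,0,0,0.0012,1,0,0,0,0,0,0,1]' | grep -E 'pos|contact'; python3 -m inch '[0,0,0,0,0,0.0012,1,0,0,0,0,0,0,1]' | grep -E 'pos|contact';  python3 -m inch '[0,0,0,0,0,0.0012,1,0,0,0,0,0,0,1]' | grep -E 'pos|contact'; done
```

```text
tool_pos: [539.3, -197.0, 134.8]
contact_force: [-0.6, -0.3, -0.4]
tool_pos: [539.4, -197.0, 134.0]
contact_force: [0.4, -0.4, 0.5]
tool_pos: [539.4, -197.1, 133.0]
contact_force: [1.0, 0.3, -0.6]
```

```bash
cat > g.py <<'E'
from plant import get_obs
import sys
o=get_obs();print(o["time"],o["tool_pos"].round(1),o["contact_force"].round(1));sys.exit(int(o["contact_force"][2]>float(sys.argv[1])))
E
python3 -m inch '[0,0,0,0,0,0.001,1,0,0,0,0,0,0,1]'>/dev/null; python3 g.py 6 && python3 -m inch '[0,0,0,0,0,0.001,1,0,0,0,0,0,0,1]'>/dev/null && python3 g.py 6 && python3 -m inch '[0,0,0,0,0,0.001,1,0,0,0,0,0,0,1]'>/dev/null && python3 g.py 6 && python3 -m inch '[0,0,0,0,0,0.001,1,0,0,0,0,0,0,1]'>/dev/null && python3 g.py 6 && python3 -m inch '[0,0,0,0,0,0.001,1,0,0,0,0,0,0,1]'>/dev/null && python3 g.py 6 && python3 -m inch '[0,0,0,0,0,0.001,1,0,0,0,0,0,0,1]'>/dev/null && python3 g.py 6
```

```text
19.3667 [ 539.3 -197.1  132.1] [ 0.4 -0.1  0.2]
19.5333 [ 539.3 -197.   131.3] [ 0.2 -0.2 -0.6]
19.7 [ 539.3 -197.   130.5] [-0.1 -0.1  0.4]
19.8667 [ 539.3 -197.   129.7] [-0.5 -0.7 -0.3]
20.0333 [ 539.3 -197.   128.9] [ 0.2 -0.1  0.6]
20.2 [ 539.3 -197.   128.1] [0.3 0.  0.7]
```

```bash
cat > mk.py <<'E'
from h import *
from plant import *
for n,(u,v) in(("side",(279,170)),("scene",(261,163))):
    d=capture(n);g=cv2.cvtColor(d["image"],cv2.COLOR_RGB2HSV)[v-12:v+24,u-16:u+18]
    cv2.imwrite(f"pics/{n}_now.png",d["image"][:,:,::-1])
    print(n,"tip pred",np.round(proj(d,get_obs()["tool_pos"]-[0,0,11]),1),"u0",u-16)
    for i,r in enumerate(g):print(v-12+i,''.join('#' if x[1]<60 and x[2]>125 else '+' if x[1]<60 and x[2]>70 else 'o' if x[1]<60 else '.' for x in r),end='  ' if i%3<2 else '\n')
E
python3 mk.py
```

```text
side tip pred [278.2 176.2] u0 263
158 .........+++++oooooo++ooooo++ooooo  159 .........+++++ooooooooooooo++ooooo  160 ........#++++++ooooooooooooooooooo
161 ........##+++++++ooooooooooooooooo  162 ........###++++++oooooooooooooo+++  163 ........####+++#++ooooooo+++++++##
164 ........#####+###+++++++++########  165 ........##########################  166 ........##########################
167 ........##########################  168 ........##########################  169 ........##########################
170 .........#########################  171 .........#########################  172 .........#########################
173 .........#########################  174 ..........########################  175 ..........#######################.
176 ..........##################......  177 .........##############...........  178 .........###########..............
179 .......#############..............  180 ....###############...............  181 .##################...............
182 ##################+...............  183 ##################++..............  184 ##################+++........
[... 1126 characters left out ...]
.....+++##+..............  170 ##+o.........++++###..............  171 ###+o........++++###+.............
172 ####o.......++++###++.............  173 ####+......+o++++++++.............  174 ####+....+++oo++++++++............
175 ###+....++++oo++++++++++..........  176 ###....+++++++++++++++++++........  177 ##....++++++++++++++++++++++......
178 ++...+++++++++++++++++++++++++....  179 ++..+++++++++++++++++++++++++++...  180 ++++++++++++++++++++++++++++++++..
181 +++++++++++++++++++++++++++++++++.  182 +++++++++++++++++++++++++++++++++.  183 +++++++++++++++++++++++++++++++++.
184 .++++++++++++++++++++++++++++++oo.  185 ..+++++++++++++++++++++++++++++oo.  186 ..+++++++++++++++++++++++++++++oo.
```

```bash
python3 -m inch '[0,0,0,0,0,0.001,1,0,0,0,0,0,0,1]'>/dev/null; python3 g.py 6 && python3 -m inch '[0,0,0,0,0,0.001,1,0,0,0,0,0,0,1]'>/dev/null && python3 g.py 6 && python3 -m inch '[0,0,0,0,0,0.001,1,0,0,0,0,0,0,1]'>/dev/null && python3 g.py 6 && python3 -m inch '[0,0,0,0,0,0.001,1,0,0,0,0,0,0,1]'>/dev/null && python3 g.py 6 && python3 -m inch '[0,0,0,0,0,0.001,1,0,0,0,0,0,0,1]'>/dev/null && python3 g.py 6 && python3 -m inch '[0,0,0,0,0,0.001,1,0,0,0,0,0,0,1]'>/dev/null && python3 g.py 6
```

```text
20.4667 [ 539.3 -197.   127.3] [ 0.2 -1.3 -0.5]
20.6333 [ 539.3 -197.   126.5] [ 1.  -0.5  0.6]
20.8 [ 539.3 -197.   125.7] [ 0.  -0.1 -0. ]
20.9667 [ 539.3 -197.   124.9] [-0.5 -0.5  0.2]
21.1333 [ 539.3 -197.   124.1] [-0.4  0.4 -0.1]
21.3 [ 539.3 -197.   123.3] [0.8 0.  0.3]
```

```bash
python3 -m inch '[0,0,0,0,0,-0.02,1,0,0,0,0,0,-0.045,1,0,0,0,-0.03,0,-0.045,1,0,0,0,-0.02,0.045,-0.045,1,0,0,0,0,0.045,0,1,0,0,0,0,0.045,0,1,0,0,0,0,0,0,1]'; python3 mk.py
python3 - <<'E'
from h import *
from plant import *
c=capture("wrist");np.savez("w6.npz",**c)
print([(z,np.round(proj(c,(540.5,-197,z)),1)) for z in(135,125,115,98)])
h=cv2.cvtColor(c["image"],cv2.COLOR_RGB2HSV)
u,v=map(round,proj(c,(540.5,-197,115)))
g=h[v-30:v+30:2,u-40:u+40:2]
for i,r in enumerate(g):print(v-30+2*i,''.join('#' if x[1]<60 and x[2]>215 else '+' if x[1]<60 and x[2]>150 else 'o' if x[1]<60 else '.' for x in r),end='  ' if i%2<1 else '\n')
print(u-40)
E
```

```text
time: 21.88
tool_pos: [522.5, -307.6, 238.3]
tcp_rot: [3.138, -0.001, 0.178]
contact_force: [-0.5, -0.0, -0.5]
grip_width: 0.4
finger_force: 0.0
side tip pred [283.5 163. ] u0 263
158 .............#####################  159 .............#####################  160 ..............####################
161 ..............####################  162 ..............##################..  163 ..............################....
164 ...............#############......  165 ...............########...........  166 ..................................
167 ..................................  168 ..................................  169 ..................................
170 ..................................  171 ..................................  172 ..................................
173 ..................................  174 ..................................  175 ..................................
176 .............####.................  177 ...........########...............  178 ..........##########..............
179 ........############..............  180 ....################..............  181 ###
[... 2760 characters left out ...]
ooo++++++++++  157 #######+.....++##########+ooo+++++++++++
159 ########.....+++#########ooo++++++++++++  161 ########.....+++#########oo+++++++++++++
163 ########.....++++#######oo++++++++++++++  165 ########.....++++++###++++++++++++++++++
167 ########o....+++++++++++++++++++++++++++  169 #######o......++++++++++++++++++++++++++
171 oooooooo......++++++++++++++++++++++++++  173 oooooooo......++++++++++++++++++++++++++
175 oo............+.++++++++++++++++++++++++  177 ..................o+++++++++++++++++++++
179 ..................o+o+++++++++++++++++++  181 ..................++o+++++++++++++++++++
183 ..................++++++++++++++++++++++  185 ..................++++++++++++++++++++++
111
```

The pin was pressed down smoothly. Its top is now at about z=112, which matches the fingertips, so it needs another 14 mm. I'll go back over it and press it home.

```bash
python3 -m inch '[0,0,0,0.0153,-0.044,0,1,0,0,0,0.0153,-0.044,0,1,0,0,0,0.0153,-0.044,0,1,0,0,0,0,0,0.04,1,0,0,0,0,0,0.04,1,0,0,0,0,0,0.04,1,0,0,0,0,0,0.02,1,0,0,0,0,0,0,1,0,0,0,0,0,0,1]' >/dev/null; python3 g.py 6 && python3 -m inch '[0,0,0,0,0,0.001,1,0,0,0,0,0,0,1]'>/dev/null && python3 g.py 6 && python3 -m inch '[0,0,0,0,0,0.001,1,0,0,0,0,0,0,1]'>/dev/null && python3 g.py 6 && python3 -m inch '[0,0,0,0,0,0.001,1,0,0,0,0,0,0,1]'>/dev/null && python3 g.py 8 && python3 -m inch '[0,0,0,0,0,0.001,1,0,0,0,0,0,0,1]'>/dev/null && python3 g.py 8 && python3 -m inch '[0,0,0,0,0,0.001,1,0,0,0,0,0,0,1]'>/dev/null && python3 g.py 8 && python3 -m inch '[0,0,0,0,0,0.001,1,0,0,0,0,0,0,1]'>/dev/null && python3 g.py 8
```

```text
22.7833 [ 539.1 -190.1  126.1] [0.1 0.  0.8]
22.95 [ 540.3 -191.5  127.1] [-0.7  0.2 -0.4]
23.1167 [ 539.8 -191.6  125.6] [ 0.7 -0.4  0.2]
23.2833 [ 539.5 -191.5  124.1] [-0.3 -1.  -0.4]
23.45 [ 539.4 -191.5  122.9] [-0.6  0.5  0.2]
23.6167 [ 539.4 -191.4  122.1] [-0.3 -1.   0. ]
23.7833 [ 539.4 -191.4  121.3] [-0.3  0.8  0.6]
```

```bash
python3 -m inch '[0,0,0,0,0,-0.006,1,0,0,0,0.001,0.0068,0,1,0,0,0,0,0,0.0045,1,0,0,0,0,0,0,1]' >/dev/null; python3 g.py 6 && python3 -m inch '[0,0,0,0,0,0.0015,1,0,0,0,0,0,0.001,1,0,0,0,0,0,0,1]'>/dev/null && python3 g.py 8 && python3 -m inch '[0,0,0,0,0,0.001,1,0,0,0,0,0,0.001,1,0,0,0,0,0,0,1]'>/dev/null && python3 g.py 8 && python3 -m inch '[0,0,0,0,0,0.001,1,0,0,0,0,0,0.001,1,0,0,0,0,0,0,1]'>/dev/null && python3 g.py 10 && python3 -m inch '[0,0,0,0,0,0.001,1,0,0,0,0,0,0.001,1,0,0,0,0,0,0,1]'>/dev/null && python3 g.py 10 && python3 -m inch '[0,0,0,0,0,0.001,1,0,0,0,0,0,0.001,1,0,0,0,0,0,0,1]'>/dev/null && python3 g.py 10 && python3 -m inch '[0,0,0,0,0,0.001,1,0,0,0,0,0,0.001,1,0,0,0,0,0,0,1]'>/dev/null && python3 g.py 10
```

```text
24.1167 [ 541.1 -196.9  122.1] [-1.1  0.6  0.3]
24.3667 [ 541.1 -196.5  120.3] [ 0.3 -0.9 -0.7]
24.6167 [ 541.2 -196.6  119. ] [-0.5  0.3  0.3]
24.8667 [ 541.3 -196.6  117.4] [0.4 0.3 0. ]
25.1167 [ 541.2 -196.6  115.7] [ 0.3 -0.6  1.9]
25.3667 [ 541.2 -196.6  114. ] [-0.1 -0.8 -0.7]
25.6167 [ 541.1 -196.6  112.4] [-0.7 -0.6  0.5]
```

```bash
python3 -m inch '[0,0,0,0,0,0.001,1,0,0,0,0,0,0.001,1,0,0,0,0,0,0,1]'>/dev/null && python3 g.py 10 && python3 -m inch '[0,0,0,0,0,0.001,1,0,0,0,0,0,0,1]'>/dev/null && python3 g.py 12 && python3 -m inch '[0,0,0,0,0,0.001,1,0,0,0,0,0,0,1]'>/dev/null && python3 g.py 12 && python3 -m inch '[0,0,0,0,0,0.001,1,0,0,0,0,0,0,1]'>/dev/null && python3 g.py 12 && python3 -m inch '[0,0,0,0,0,0.001,1,0,0,0,0,0,0,1]'>/dev/null && python3 g.py 12 && python3 -m inch '[0,0,0,0,0,0.001,1,0,0,0,0,0,0,1]'>/dev/null && python3 g.py 12
```

```text
25.8667 [ 541.1 -196.6  110.8] [-0.3 -0.1  0.7]
26.0333 [ 541.2 -196.6  110.1] [ 0.  -0.2 -0.4]
26.2 [ 541.3 -196.7  109.5] [-0.3 -0.5  1.7]
26.3667 [ 541.3 -196.7  109.4] [-2.3  0.8  6. ]
26.5333 [ 541.3 -196.8  109.3] [-3.6  1.   9.8]
26.7 [ 541.4 -196.9  109.2] [-6.1  1.9 16.4]
```

The press came to a firm stop at TCP z=109.3, with the fingertips at 98, which is exactly the home height. I'll retreat and check.

```bash
python3 -m inch '[0,0,0,0,0,-0.01,1,0,0,0,0,0,-0.04,1,0,0,0,0,0,-0.045,1,0,0,0,-0.03,0.02,-0.045,1,0,0,0,-0.02,0.045,-0.02,1,0,0,0,0,0.045,0,1,0,0,0,0,0.04,0,1,0,0,0,0,0,0,1]'; python3 mk.py | grep -v '^15'
python3 - <<'E'
from h import *
from plant import *
c=capture("wrist");print([(z,np.round(proj(c,(540.5,-197,z)),1)) for z in(112,105,98)])
for n in("side","scene"):
    d=capture(n);print(n,np.round(proj(d,(540.5,-197,98)),1))
h=cv2.cvtColor(c["image"],cv2.COLOR_RGB2HSV);u,v=map(round,proj(c,(540.5,-197,98)))
m=((h[...,1]<60)&(h[...,2]>215)).astype(np.uint8);q=np.zeros_like(m);q[v-16:v+17,u-16:u+17]=m[v-16:v+17,u-16:u+17]
n,l,s,ct=cv2.connectedComponentsWithStats(q);i=1+s[1:,4].argmax();print(s[i],ct[i],onz(c,*ct[i],98))
E
```

```text
time: 27.37
tool_pos: [525.7, -324.7, 231.1]
tcp_rot: [3.138, -0.001, 0.177]
contact_force: [-1.4, 1.9, -0.5]
grip_width: 0.5
finger_force: 0.0
side tip pred [287.4 172. ] u0 263
161 ................##################  162 ...............###################  163 ...............###################
164 ................##################  165 ................#################+  166 ................#################+
167 .................#################  168 .................#################  169 .................#################
170 .................#################  171 ..................################  172 ..................################
173 ..................################  174 ...................###########....  175 ....................##............
176 ..................................  177 ..................................  178 ..................................
179 .......####+......................  180 ....########+.....................  181 .###############..................
182 ###################...............  183 ####################..............  184 ####
[... 1017 characters left out ...]
.
175 ####....+++++++#######++..........  176 ###....++++++++#######++++........  177 ##....++++++++++#####+++++++......
178 ++...+++++++++++++++++++++++++....  179 +++.+++++++++++++++++++++++++++...  180 +++++++++++++++++++++++++++++++++.
181 +++++++++++++++++++++++++++++++++.  182 +++++++++++++++++++++++++++++++++.  183 +++++++++++++++++++++++++++++++++.
184 .++++++++++++++++++++++++++++++oo.  185 ..+++++++++++++++++++++++++++++oo.  186 ..+++++++++++++++++++++++++++++oo.
[(112, array([131.7, 157.4])), (105, array([134.7, 156.6])), (98, array([137.6, 155.9]))]
side [278.4 183.5]
scene [261.7 173.5]
[127 147  19  18 270] [136.29259259 155.51851852] [ 540.64203336 -195.68173106   98.        ]
```

The top face in the scene view is centred at row 174.5 (173.5 predicted for home), and the stop height agrees. The pin is home and the robot is clear, so I'm handing in.

```bash
python3 -c "
from plant import *
print(close_job())"
```

```text
the job is handed in; nothing more can be done
None
```

The job is handed in: the lock pin is pressed home in the bearing block and the robot is clear, at 27 s of the 72 s allowed; the firm stop came at the home height, but I never felt the lever stop against the pin or the sprung ball's resistance, and no verdict came back.

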